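# Slide the bolt-drawer crate home into its bench bay

### The arm

A 7-joint arm with a two-finger parallel gripper is mounted at the origin on the work surface. World frame = base frame: x ahead of the robot, y to its left, z up, the work surface at z = 0. Lengths are in mm, angles in rad, forces in N, time in s.
With the tool pointing down it reaches from about 375 to 925 mm from the base axis. Payload 3.1 kg.
Tool frame: the origin (TCP) lies between the finger pads; the fingertips stand 22 mm ahead of it and the grasp point (between the pads) lies 3 mm ahead of it; z points along the fingers, y is the line along which they close (so a half turn about z gives the same grasp; the last joint's range is limited). The gripper opens to 85 mm and grips with 20 to 120 N. Pads are 22 mm wide; open, the fingers measure 114 mm over their backs; the gripper's body (76 mm by 85 mm) begins 54 mm behind the grasp point. The pads swing forward as they close: fully open they stand 13 mm farther back than shut.
Start: joints at [-1.424, 0.383, 0.044, 1.598, -0.018, 1.161, -0.05], TCP at [157.513, 630.629, 253.269] pointing down, gripper open.
Joint ranges: [-2.61, 2.61], [-0.41, 2.15], [-1.48, 1.57], [0, 2.5], [-1.57, 4.71], [0.05, 1.97], [-2.85, 2.85]. Speed limits (rad/s): [2.79, 2.79, 3.14, 3.14, 3.14, 3.14, 3.14].

### API

Orientations are given as a 3x3 rotation matrix whose columns are the frame's x, y, z axes.
In Python, from station import robot gives the robot as it stands. The module is installed in compiled form; this text tells all that it offers. Calls block until the motion is done:
- robot.move_pose(position, orientation): joint-space move of the TCP to a pose.
- robot.move_straight(position, orientation=None, velocity=150): straight line of the TCP; orientation=None keeps the orientation; velocity is the mean speed in mm/s.
- robot.movej(angles): joint-space move.
- robot.ungrasp() and robot.close_gripper(effort=None): open the fingers fully, or close them until they stop; effort is the grip in N (None keeps the last).
- robot.sleep(seconds).
- robot.ik(position, orientation): joint angles nearest the present ones, or None.
- robot.read_state(): the state.
- robot.grab_frame(name): name is "side" or "top" or "wrist"; returns a dict with "pixels" (384x512x3 uint8, blue, green, red), "range_z" (384x512 float32, mm along the optical axis (not along the pixel's ray), 0 where there is no reading), "intrinsics" (3x3 intrinsics, pixels), "distortion" ([k1, k2, p1, p2, k3] as OpenCV has them; the pictures are not rectified), "world_from_camera" (4x4, takes a point from camera to world coordinates); the wrist camera has in their place "hand_eye" (4x4, takes a point from camera to tool coordinates, whose origin is the TCP and whose axes are the flange's). Camera axes: x right, y up, looking along -z (the intrinsics and any distortion apply to the point x, -y, -z); pixel columns grow to the right and rows downward; lengths in mm; the calibration is good to about 2 mm. A picture is of the moment at which its call begins: read the wrist's pose just before it.
A pose or a line that the arm cannot do raises robot.PlanningError and nothing moves.
- robot.job_done(): hands the job in; it is judged then, once.
The state is a dict: "time_s": time; "joint_positions": joint angles; "qd": joint speeds; "effort": joint torques, N m; "tool_pos": TCP position; "eef_rot": TCP orientation; "contact_force": force on the tool from outside, world axes, zero at the start; "torque": the same for the moment, N m; "opening": finger opening in mm; "grasp_force": force on a finger pad.
Only numpy, scipy, OpenCV 4.12 (cv2) and the standard library are available. Lean on these libraries where they do the work, as an engineer would, in place of code of your own. Each camera call takes 0.05 s, during which the arm holds its last target. There are 200 camera calls.

### The job

Push the tall blue drawer crate along the bench, low down against the edge of its wooden skid, so that it slides between the yellow rails until it stands fully home and square against the dark steel stop. Don't push on the blue tower, don't tip or lift the crate, and leave the spray can, the paint tin and the hammer where they are.

Things in the scene. Friction and masses are not known exactly. Their poses are not given: they have to be found in the camera images.
- crate: Loose crate, 1.6 to 2.3 kg; sliding it takes 7 to 17 N. Pale wooden skid 125 (x) x 120 (y) x 36 mm high, flat on the bench, a tall blue steel tower on its far part. Origin: centre of the skid's underside; x points from the robot side towards the bay, y left, z up. The near 52 mm of the skid are a free toe board. Pushed high it tips; pushed at the skid it slides.
- crate_tower: The blue steel tower with four grey drawer fronts, fixed on the skid, same origin and axes as the crate: it fills x -10 to 62 mm (drawer pulls stick out to x -17), y -57 to 57 mm, z 36 to 206 mm, with a steel carrying handle on top up to z 232 mm. Not to be pushed or held.
- crate_push (a point): Middle of the skid's near edge face (crate x -62.5 mm), 18 mm above the bench; the face is 120 mm wide and 36 mm high, looks to crate -x, and is the place to push.
- crate_back (a point): Middle of the skid's far face (crate x +62.5 mm), 18 mm above the bench; this face is to come against the stop.
- bay: Bay fixed to the bench. Origin: on the bench, middle of the stop's near face; x points into the stop (push direction), y left, z up. Dark steel stop 170 wide, 40 mm high. Two yellow rails 28 mm high, x 0 to -75 mm, 134 mm apart inside, flaring to about 166 mm at x -117. Crate home: its near edge is at x -125. Start: its far face 125 to 155 mm short of the stop, up to 20 mm off line, 0.12 rad askew.
- spray_can_mid (a point): Centre of a standing red spray can, 54 mm diameter, 160 mm tall, beside the work; leave alone.
- paint_tin_mid (a point): Centre of a standing yellow paint tin, 66 mm diameter, 85 mm tall, beside the work; leave alone.
- hammer: A hammer lying flat on the bench, 260 mm long along its x, handle towards -x; origin at its underside near the middle. Leave alone.

How it is judged:
By the outcome, as a careful person would: the job done as asked, in the order asked, and still so for the second after the job is handed in, with the robot touching nothing.
It also fails if it takes over 48 s, if anything falls off the work surface, if the arm or the gripper's body presses on something with over 40 N, if the wrist force passes 120 N, or if a joint passes its speed limit or range.

## Working session

There is one attempt and no reset: what is moved stays moved. The work goes in short steps, each a Python script; the robot and the scene stay as the last script left them, time stands still between calls to the robot, and variables do not carry over. Pictures are saved under pics/ and viewed, at most 10 in all, crops included, and the job is handed in when it is done.

```bash
mkdir -p pics
cat > h.py <<'E'
import numpy as np, cv2
from station import robot
def grab(n):
    s=robot.read_state(); f=robot.grab_frame(n)
    if n=="wrist":
        T=np.eye(4);T[:3,:3]=s["eef_rot"];T[:3,3]=s["tool_pos"];W=T@np.array(f["hand_eye"])
    else: W=np.array(f["world_from_camera"])
    return f,W
def cloud(f,W):
    K=np.array(f["intrinsics"]);d=np.array(f["distortion"],float);z=f["range_z"]
    v,u=np.mgrid[:z.shape[0],:z.shape[1]]
    p=cv2.undistortPoints(np.stack([u,v],-1).reshape(-1,1,2).astype(float),K,d).reshape(z.shape+(2,))
    P=np.stack([p[...,0]*z,-p[...,1]*z,-z],-1)@W[:3,:3].T+W[:3,3]
    P[z<=0]=np.nan
    return P
E
python3 - <<'E'
from h import *
o=[]
for n in("top","side"):
    f,W=grab(n); cv2.imwrite(f"pics/{n}0.png",f["pixels"]); np.savez(f"{n}0.npz",P=cloud(f,W),I=f["pixels"]); print(n,W.round(2).tolist())
print(robot.read_state())
E
```

```text
top [[0.0, 1.0, -0.09, 482.75], [-1.0, 0.01, 0.01, -82.56], [0.01, 0.09, 1.0, 1376.44], [0.0, 0.0, 0.0, 1.0]]
side [[0.91, 0.28, -0.32, 143.22], [-0.42, 0.58, -0.7, -1123.57], [-0.01, 0.76, 0.64, 1041.99], [0.0, 0.0, 0.0, 1.0]]
{'time_s': 0.1, 'joint_positions': array([-1.42376072,  0.38375984,  0.04381983,  1.59940612, -0.01792232,
        1.16120151, -0.04993755]), 'qd': array([-0.00111575, -0.0025206 ,  0.00082231, -0.00267873, -0.00030875,
        0.00076142, -0.00158137]), 'effort': array([ 2.42166236e-03, -4.34721601e+01,  1.02921613e+00, -2.50452036e+01,
        1.08676412e-02,  5.45046918e-03, -7.56671739e-06]), 'tool_pos': array([157.34660249, 629.84611871, 252.01319298]), 'eef_rot': array([[-9.70189126e-01,  2.42348567e-01, -4.81535189e-04],
       [ 2.42349025e-01,  9.70186324e-01, -2.33364509e-03],
       [-9.83766875e-05, -2.38077667e-03, -9.99997161e-01]]), 'contact_force': array([-0.39489193,  0.51029496, -0.10132537]), 'torque': array([-0.01021418, -0.00652513,  0.00190861]), 'grasp_force': 0.0, 'opening': 85.39681112844808}
```

View pics/top0.png

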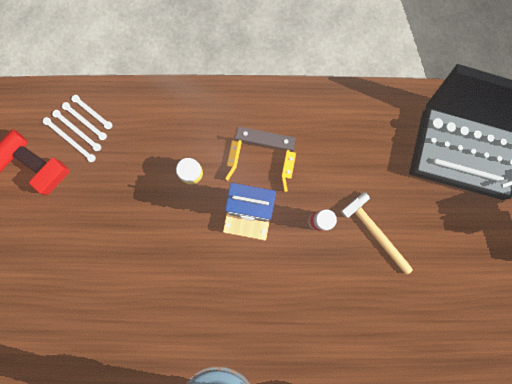

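View pics/side0.png

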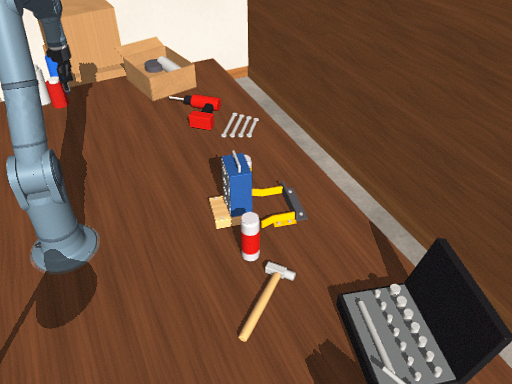

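The top view shows the toe board at about (247,228), the tower at (251,200), the stop at (266,138) and the rails at (233,158) and (289,168). The can is at (323,220), the tin at (190,170), and the hammer is to the right. Next I'll compute the poses.

Run:
```python
from h import *
d=np.load("top0.npz");P,I=d["P"],d["I"]
def rect(name,r,c,zl,zh,test=None):
    m=np.zeros(P.shape[:2],bool);m[r[0]:r[1],c[0]:c[1]]=1
    m&=(P[...,2]>zl)&(P[...,2]<zh)
    if test is not None: m&=test
    q=P[m];(cx,cy),(w,h),a=cv2.minAreaRect(q[:,:2].astype(np.float32))
    b=cv2.boxPoints(((cx,cy),(w,h),a));print(name,len(q),np.round([cx,cy,w,h,a],1),q.mean(0).round(1),b.round(0).tolist())
B,G,R=[I[...,k].astype(int) for k in range(3)]
rect("toe",(205,245),(215,285),25,45)
rect("tower",(175,230),(215,285),185,215)
rect("stop",(120,155),(225,305),30,50)
rect("railL",(138,185),(220,243),15,36,(R>B+60))
rect("railR",(145,195),(280,300),15,36,(R>B+60))
rect("can",(200,240),(305,345),130,190)
rect("tin",(150,190),(170,210),70,110)
rect("hammer",(185,280),(335,420),8,60)
print(np.nanmedian(P[250:300,200:300,2]))
```

```text
toe 766 [506.6 -78.  120.7  54.9  80.6] [504.6 -77.5  35.5] [[470.0, -133.0], [524.0, -142.0], [544.0, -23.0], [489.0, -14.0]]
tower 1319 [563.8 -88.4 114.   78.7  80.2] [564.5 -88.3 205.1] [[515.0, -138.0], [593.0, -151.0], [612.0, -39.0], [535.0, -25.0]]
stop 207 [ 742.2 -127.    51.1  161.6    5. ] [ 741.1 -125.5   38.7] [[710.0, -49.0], [724.0, -210.0], [775.0, -205.0], [761.0, -44.0]]
railL 104 [694.5 -44.1  16.4 117.5  73.5] [694.7 -45.2  26.9] [[636.0, -35.0], [749.0, -69.0], [753.0, -53.0], [641.0, -20.0]]
railR 96 [ 666.5 -188.3   15.4  119.    86.7] [ 665.3 -186.9   27.4] [[607.0, -193.0], [726.0, -199.0], [726.0, -184.0], [608.0, -177.0]]
can 354 [ 523.  -278.8   51.    50.5   54.5] [ 522.9 -277.8  157.4] [[488.0, -285.0], [529.0, -314.0], [558.0, -273.0], [517.0, -243.0]]
tin 438 [6.607e+02 8.070e+01 6.060e+01 6.290e+01 6.000e-01] [659.5  80.4  83.4] [[630.0, 112.0], [631.0, 49.0], [691.0, 50.0], [691.0, 113.0]]
hammer 1022 [ 463.7 -435.7  260.7  133.1   34.8] [ 496.4 -443.3   22.5] [[319.0, -455.0], [395.0, -565.0], [609.0, -416.0], [533.0, -307.0]]
-0.5321095684064403
```

```bash
cat > pose.py <<'E'
from h import *
def yawR(a): # tool y along bay y, pointing down
    c,s=np.cos(a),np.sin(a); return np.array([[-c,-s,0],[-s,c,0],[0,0,-1.]])
E
python3 - <<'E'
from pose import *
P=np.load("top0.npz")["P"];I=np.load("top0.npz")["I"].astype(int)
q=P[125:155,230:302].reshape(-1,3);c=I[125:155,230:302].reshape(-1,3)
m=(q[:,2]>36)&(q[:,2]<45)&(np.ptp(c,axis=1)<40);s=q[m][:,:2].astype(np.float32)
vx,vy,x,y=cv2.fitLine(s,cv2.DIST_HUBER,0,.01,.01).ravel();print("stop line",len(s),vx,vy,x,y,"yaw",np.arctan(-vx/vy))
a=np.arctan(-vx/vy);ex=np.array([np.cos(a),np.sin(a)]);ey=np.array([-ex[1],ex[0]])
print("stop x pctl",np.percentile(s@ex,[2,10,50,90,98]),"y",np.percentile(s@ey,[1,50,99]))
for n,r,cc in(("L",(138,170),(222,243)),("R",(145,180),(282,298))):
    q=P[r[0]:r[1],cc[0]:cc[1]].reshape(-1,3);c=I[r[0]:r[1],cc[0]:cc[1]].reshape(-1,3)
    q=q[(q[:,2]>22)&(q[:,2]<33)&(c[:,2]>c[:,0]+60)][:,:2]; k=q@ex>np.percentile(s@ex,50)-90
    print(n,k.sum(),"y",np.percentile((q@ey)[k],[2,50,98]), "x",np.percentile(q@ex,[2,98]))
for n,box in(("toe",[506.6,-78]),("tower",[563.8,-88.4])): print(n,np.array(box)@ex,np.array(box)@ey)
print("time",robot.read_state()["time_s"])
for yaw in(-.165,):
    p=[400,-60,260];j=robot.ik(p,yawR(yaw));print(j)
    print(robot.ik([430,-65,31],yawR(yaw)),robot.ik([600,-95,31],yawR(yaw)))
E
```

```text
stop line 155 0.1927237 0.9812531 742.60474 -128.14165 yaw -0.19393714
stop x pctl [749.01207275 749.80584717 753.37164307 756.62561035 757.66500488] y [-63.28436981  16.71224022  99.13004105]
L 66 y [83.65610395 87.02484602 90.88843633] x [663.20278692 747.91396426]
R 61 y [-58.95443659 -51.22711395 -47.51451311] x [663.9335789  746.08751701]
toe 512.1352632343769 21.096088817715653
tower 570.2672663867473 21.914852711558332
time 0.1
[-0.97501137 -0.27127494  0.9162725   2.17245676  0.23533505  1.14743212
  1.23078997]
[-0.53100884  0.41733198  0.65521435  2.267227   -0.46269291  0.58633245
  1.88098799] [-0.40659498  0.67818131  0.63285681  1.85909993 -0.55183051  0.78638201
  1.92837901]
```

```bash
cat >> pose.py <<'E'
A=-.194;ex=np.array([np.cos(A),np.sin(A)]);ey=np.array([-ex[1],ex[0]])
def pt(x,y,z): return list(x*ex+y*ey)+[z]
def st():
    s=robot.read_state();p=s["tool_pos"][:2];F=s["contact_force"]
    print("t%.2f x'%.1f y'%.1f z%.1f Fx'%.1f Fy'%.1f Fz%.1f Mz%.2f"%(s["time_s"],p@ex,p@ey,s["tool_pos"][2],F[:2]@ex,F[:2]@ey,F[2],s["torque"][2]));return p@ex,F[:2]@ex
E
python3 - <<'E'
from pose import *
robot.move_pose(pt(442,21.5,200),yawR(-.17)); st()
robot.move_straight(pt(442,21.5,60),velocity=150); st()
f,W=grab("wrist");cv2.imwrite("pics/w1.png",f["pixels"]);np.savez("w1.npz",P=cloud(f,W),I=f["pixels"])
f,W=grab("top");cv2.imwrite("pics/t1.png",cv2.resize(f["pixels"][100:270,150:370],None,fx=3,fy=3))
E
```

```text
t2.75 x'442.4 y'22.4 z200.2 Fx'-0.1 Fy'0.1 Fz0.2 Mz-0.02
t3.83 x'442.7 y'21.5 z60.5 Fx'0.6 Fy'-0.8 Fz0.4 Mz-0.01
```

View pics/w1.png

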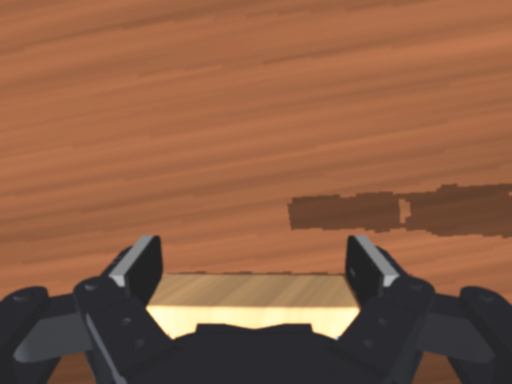

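View pics/t1.png

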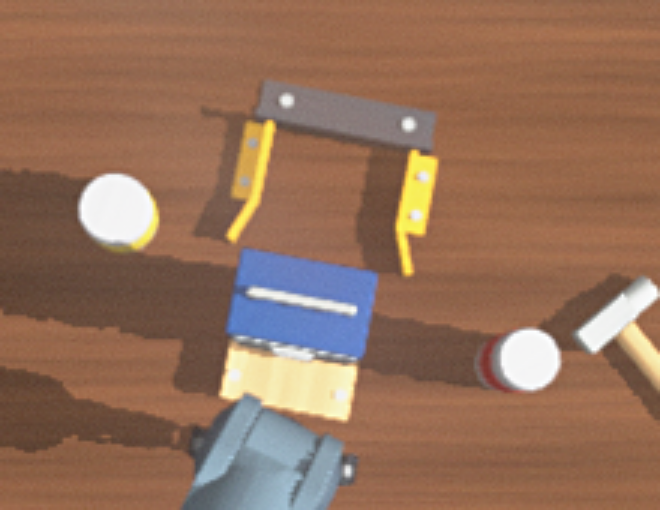

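The wrist view shows the skid face (columns 150–360) centred between the open fingers. The top view shows the crate nearly in line with the bay. I'll lower the tool and push with both fingers.

Run:
```python
from pose import *
robot.move_straight(pt(442,21.5,25),velocity=60); st()
x=452; 
while x<=500:
    robot.move_straight(pt(x,21.5,25),velocity=40); a,F=st()
    if F<-5: break
    x+=5
f,W=grab("top");cv2.imwrite("pics/t2.png",cv2.resize(f["pixels"][100:270,150:370],None,fx=3,fy=3))
f,W=grab("side");cv2.imwrite("pics/s2.png",cv2.resize(f["pixels"][130:270,150:350],None,fx=4,fy=4))
```

```text
t4.67 x'442.0 y'21.2 z24.8 Fx'0.8 Fy'-1.6 Fz0.4 Mz-0.03
t5.07 x'452.7 y'21.6 z25.3 Fx'0.7 Fy'-0.6 Fz-0.5 Mz-0.07
t5.34 x'457.4 y'21.5 z25.1 Fx'0.0 Fy'0.2 Fz-0.6 Mz0.01
t5.62 x'462.5 y'21.5 z25.1 Fx'0.7 Fy'0.1 Fz-0.1 Mz0.00
t5.89 x'467.5 y'21.5 z25.1 Fx'-0.0 Fy'0.4 Fz-0.5 Mz-0.01
t6.17 x'472.3 y'21.5 z25.0 Fx'0.0 Fy'0.4 Fz-0.9 Mz-0.01
t6.44 x'473.1 y'21.1 z24.1 Fx'-5.5 Fy'0.6 Fz4.2 Mz-0.28
```

View pics/s2.png

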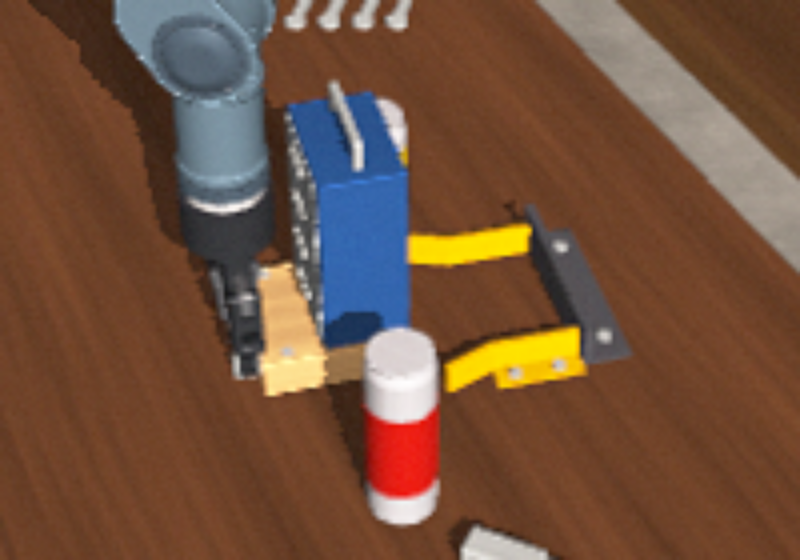

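The fingers meet the skid edge low down, with the wrist clear of the tower. I'll push in steps and ease onto the bay axis as I go.

Run:
```python
from pose import *
for x in range(485,601,12):
    k=min(1,(x-475)/60)
    robot.move_straight(pt(x,21.5-3.7*k,25),yawR(-.17+(A+.17)*k),velocity=40); a,F=st()
    if F<-25: break
f,W=grab("top");cv2.imwrite("pics/t3.png",cv2.resize(f["pixels"][100:270,150:370],None,fx=3,fy=3))
```

```text
t6.89 x'474.1 y'20.4 z22.7 Fx'-15.5 Fy'0.7 Fz11.9 Mz-0.14
t7.34 x'487.5 y'20.0 z21.8 Fx'-9.1 Fy'-0.9 Fz-3.0 Mz0.01
t7.79 x'499.6 y'19.6 z21.6 Fx'-8.2 Fy'0.9 Fz-4.2 Mz0.04
t8.24 x'511.8 y'19.1 z21.6 Fx'-9.0 Fy'0.1 Fz-3.9 Mz0.03
t8.69 x'523.8 y'18.4 z21.5 Fx'-9.5 Fy'0.1 Fz-3.8 Mz0.11
t9.14 x'535.9 y'18.0 z21.5 Fx'-9.0 Fy'0.8 Fz-0.9 Mz0.04
t9.59 x'547.9 y'17.8 z21.4 Fx'-9.5 Fy'0.6 Fz-0.3 Mz0.06
t10.04 x'560.1 y'17.6 z21.5 Fx'-9.9 Fy'-0.9 Fz-2.7 Mz0.00
t10.49 x'572.2 y'17.5 z21.4 Fx'-9.6 Fy'-1.2 Fz-1.0 Mz0.01
t10.94 x'584.3 y'17.4 z21.4 Fx'-9.9 Fy'-1.0 Fz-0.7 Mz0.03
```

View pics/t3.png

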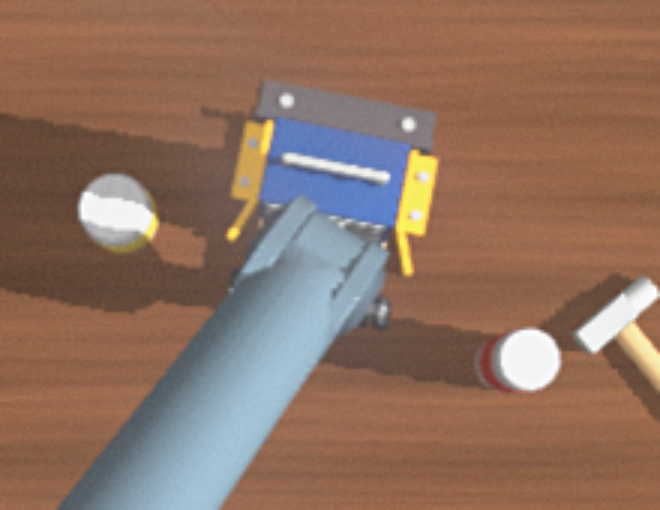

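The crate is entering square between the rails at a steady 10 N or so. I'll keep going with small steps until the stop resists.

Run:
```python
from pose import *
for x in range(603,660,4):
    robot.move_straight(pt(x,17.8,25),yawR(A),velocity=25); a,F=st()
    if F<-24: break
robot.sleep(.5);st()
```

```text
t11.54 x'593.4 y'17.3 z21.4 Fx'-12.5 Fy'0.5 Fz1.9 Mz-0.00
t11.85 x'596.3 y'17.3 z21.4 Fx'-14.1 Fy'-0.0 Fz4.7 Mz0.06
t12.16 x'600.5 y'17.3 z21.4 Fx'-13.6 Fy'-0.7 Fz4.3 Mz0.01
t12.47 x'604.5 y'17.2 z21.4 Fx'-13.4 Fy'-1.0 Fz3.8 Mz0.03
t12.78 x'608.6 y'17.2 z21.4 Fx'-13.9 Fy'-0.1 Fz3.5 Mz0.04
t13.08 x'612.6 y'17.2 z21.4 Fx'-14.1 Fy'-1.2 Fz4.0 Mz0.05
t13.39 x'612.7 y'17.2 z21.5 Fx'-21.6 Fy'0.5 Fz14.5 Mz-0.00
t13.70 x'612.7 y'17.2 z21.3 Fx'-29.7 Fy'0.7 Fz22.3 Mz0.13
t14.20 x'612.7 y'17.2 z21.3 Fx'-30.7 Fy'1.8 Fz21.5 Mz0.08
```

The crate is firmly on the stop with almost no turning moment. I'll back off, raise the tool and check.

Run:
```python
from pose import *
robot.move_straight(pt(600,17.8,24),velocity=40);st()
robot.move_straight(pt(480,17.8,28),velocity=120);robot.move_straight(pt(450,17.8,200));robot.move_pose([300,330,260],yawR(.6));st()
f,W=grab("top");cv2.imwrite("pics/t4.png",cv2.resize(f["pixels"][100:270,150:370],None,fx=3,fy=3));P=cloud(f,W)
f2,_=grab("side");cv2.imwrite("pics/s4.png",cv2.resize(f2["pixels"][130:270,150:350],None,fx=4,fy=4))
for n,r,c,a,b in(("toe",(160,205),(220,300),25,45),("tower",(130,185),(220,300),190,215)):
    q=P[r[0]:r[1],c[0]:c[1]].reshape(-1,3)
    if n=="toe":
        q=q[(q[:,2]>a)&(q[:,2]<b)];q=q[(q[:,:2]@ex<680)]
    else: q=q[(q[:,2]>a)&(q[:,2]<b)]
    (x,y),wh,an=cv2.minAreaRect(q[:,:2].astype(np.float32));v=np.array([x,y])
    print(n,len(q),wh,an,v@ex,v@ey)
```

```text
t15.12 x'600.7 y'17.9 z24.3 Fx'1.0 Fy'0.1 Fz-0.1 Mz0.00
t19.18 x'231.8 y'380.8 z259.7 Fx'-0.1 Fy'0.2 Fz0.4 Mz-0.02
toe 846 (175.2692413330078, 54.386390686035156) 78.14098358154297 651.0327899566864 16.385009280350452
tower 1248 (111.40869903564453, 79.08653259277344) 78.78410339355469 709.5511796862008 18.363177247332576
```

View pics/t4.png

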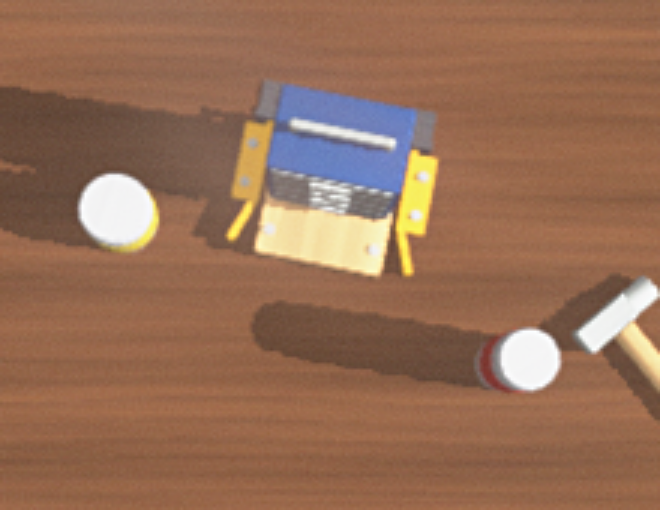

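View pics/s4.png

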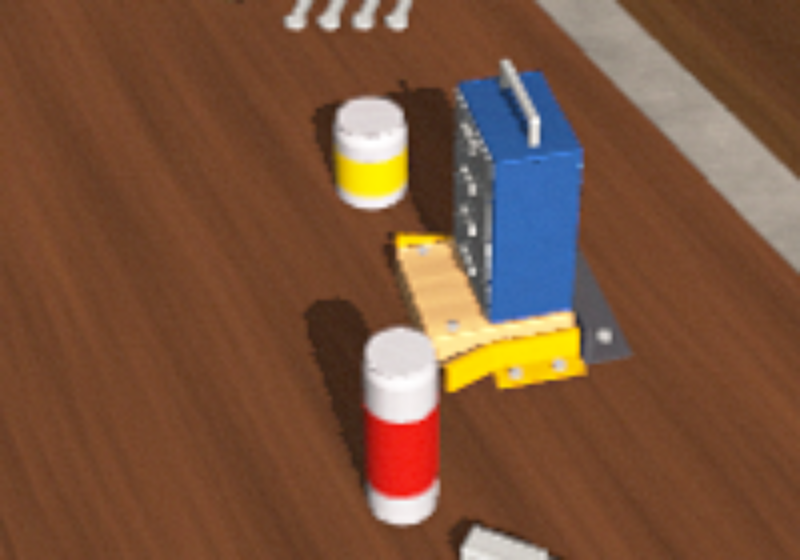

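The crate stands against the stop and square between the rails, and the tin, can and hammer haven't moved.

```bash
python3 -c "
from station import robot
print(robot.job_done())"
```

```text
the job is handed in; nothing more can be done
None
```

I pushed the crate home by the edge of its skid; it stands square against the stop with the spray can, paint tin and hammer untouched, and the job was handed in at about 19 s.

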